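Set a module on the side-view inspection stand and hold the mirror flap at the pointer

TASK

Set the pin module upright, centred and square, on the narrow pedestal of the inspection stand, with its row of pins facing the hinged mirror flap, and let go of it. Then lift the mirror flap by its grey tab until it is level with the pointer at its side (the same angle), and finish while still holding it there steadily: the flap falls by itself if let go. Do not move the pointer, and leave the other things on the bench where they are.

Things in the scene. Friction and masses are not known exactly. Their poses are not given: they have to be found in the camera images.
- module: the pin module: grey block, 38 (own x) x 50 (own y) x 36 mm high with four aluminium fins on top, flat at its two own-y ends (grip across the 50 mm); about 0.1 kg, loose, upright on the bench. Origin: centre of its underside, z up. Its own -x face, roughly to the robot at first, carries a row of six brass pins standing 6 mm out
- pins (a point): tips of the module's pin row: 25 mm from the module's centre towards its own -x, 13 mm above its underside
- stand: the inspection stand, fixed to the bench: grey base plate 185 x 185 x 12 mm. Origin on the bench under the middle of the flap's hinge; own -x points to the tab side (roughly to the robot). Along own x: grey tab, mirror flap, hinge (x = 0), pedestal (x = 65 mm). At own y = 86 to 102 mm stand the pointer and an upright quarter-circle arc, radius 92 mm
- pedestal_top (a point): centre of the top of the aluminium pedestal, a flat 26 (stand's x) by 40 (stand's y) mm, 75 mm above the bench; narrower than the module's underside both ways. Axes as the stand's. The module is to stand here with its own x along the stand's x and its pins to the stand's -x, towards the mirror
- hinge (a point): middle of the flap's and the pointer's common hinge line, which runs along the stand's y, 55 mm above the bench. Axes as the stand's
- flap (a joint): angle of the mirror flap (steel plate 150 mm wide, 6 to 100 mm from the hinge, 4 mm thick, mirrored on top, about 0.25 kg), rad: 0 level on its rests, growing as the tab end swings up and over towards the pedestal, up to 1.4. It moves freely and falls back to 0 when let go
- tab (a point): point to grip on the grey tab's middle line, 132 mm from the hinge. The tab is 16 mm wide along the hinge, 8 mm thick, and stands out from the plate's free edge (100 to 152 mm from the hinge); its sides can be pinched from above along the hinge direction, with nothing but the bench 55 mm below. It turns with the flap: x runs to the hinge
- pointer (a joint): angle of the pointer about the hinge line, rad, measured as the flap's: the angle wanted for the flap (0.6 to 1.0). Stiff: it stays where it is set
- pointer_tip (a point): outer tip of the pointer, a steel arm 116 mm long, 4 mm wide, on the hinge line at the stand's own y = 88 mm, beside the flap. Axes as the pointer's: x runs from its tip to the hinge
- choke: bystander: copper ring-shaped choke, 52 mm across, 22 mm high, lying flat
- spool: bystander: white solder spool standing upright, 54 mm across, 46 mm high
- flask: bystander: white bottle with a red cap, 56 mm across, 140 mm high
- driver: bystander: screwdriver 190 mm long, lying
- cleaner: bystander: round black tip cleaner with brass wool, 84 mm across, about 52 mm high
- tray: bystander: grey parts tray 90 x 140 x 35 mm
Not all that is in view belongs to the job. Leave any purple look-alike of the module alone.

How it is judged (in metres and radians):
On the way, in this order (a step that is already met when the one before it is completed fails the run):
1. the module stands on the pedestal, pins towards the mirror, let go (x of module in the frame of pedestal_top between -0.009 and 0.009 m and y of module in the frame of pedestal_top between -0.012 and 0.012 m and z of module in the frame of pedestal_top between -0.003 and 0.003 m and angle between module's own z axis and vertical below 0.1 rad and angle between the x axis of module and the x axis of pedestal_top, either way round below 0.2 rad and x of pins in the frame of pedestal_top below -0.01 m and linear speed of module below 0.02 m/s and contact force between the fingers and module below 0.1 N), for 0.3 s.
2. the flap is lifted off its rests (value of joint flap above 0.25 rad), for 0.1 s.
At the end, for the whole second after the job is handed in: Module at rest, let go, on the pedestal: seated within 3 mm, upright to 0.1 rad, centred to 9 mm (stand x) and 12 mm (y), square to 0.2 rad, pins towards the mirror. Flap still, within 0.08 rad of the pointer, held by the fingers, not touching the module (all of step 1 and contact force between the arm and module below 0.1 N and angle between the x axis of tab and the x axis of pointer_tip, either way round below 0.08 rad and velocity of joint flap between -0.05 and 0.05 rad/s and contact force between the fingers and flap above 0.15 N and contact force between module and flap below 0.05 N); the arm keeps its last pose, push and grip.
It fails at once if the pointer was moved (tip more than 12 mm) (distance of pointer_tip from where it was at the start of the episode above 0.012 m).
It fails at once if a bystander was moved more than 25 mm (distance of any of choke, spool, flask, driver, cleaner, tray from where it was at the start of the episode above 0.025 m).
It also fails if it takes over 54 s, if anything falls off the work surface, if the arm or the gripper's body presses on something with over 40 N, if the wrist force passes 120 N, or if a joint passes its speed limit or range.

ROBOT

A 6-joint arm with a two-finger parallel gripper is mounted at the origin on the work surface. World frame = base frame: x ahead of the robot, y to its left, z up, the work surface at z = 0. Lengths are in mm, angles in degrees, forces in N, time in s.
With the tool pointing down it reaches from about 300 to 850 mm from the base axis. Payload 4.2 kg.
Tool frame: the origin (TCP) lies midway between the tips of the shut fingers; the grasp point (between the pads) lies env.hold_point_z behind it (env.hold_point_z is the distance from the TCP to the grasp point, in mm); z points along the fingers, y is the line along which they close (so a half turn about z gives the same grasp; the last joint's range is limited). The gripper opens to 91 mm and grips with 3 to 60 N. Pads are 32 mm wide; open, the fingers measure 118 mm over their backs; the gripper's body (76 mm by 178 mm) begins 60 mm behind the grasp point.
Start: joints at [75.115, 18.312, 89.639, -0, 72.044, -1.146], TCP at [136.569, 558.563, 213.976] pointing down, gripper open.
Joint ranges: [-177.97, 177.97], [-48.28, 115.42], [12.27, 149.76], [-77.06, 257.06], [2.81, 150.46], [-146.56, 146.56]. Speed limits (degrees/s): [147.25, 147.25, 180, 180, 180, 180].

INTERFACE

Orientations are given as [roll, pitch, yaw] about the fixed x, y, z axes, in that order (R = Rz(yaw) Ry(pitch) Rx(roll)).
In Python, from workcell import env, viewer, spotter gives the robot as it stands.
- The arm moves only by the tool apply_moves, never from a script. Its arguments are lists of equal length, an entry for each row: "delta_pos": the shift along the world's x, y, z normalised to -1 to 1, where 1 is 120 mm, a list of three; "rot": the turn, a rotation vector about the world's x, y, z normalised to -1 to 1, where 1 is 1.5 rad, a list of three; "hand": the opening, from 0 (shut) to 1 (fully open). A call has 1 to 10 rows; each row is the pose to reach, as a shift and turn from the pose commanded when the call began; what a row does not reach only later rows make up. A row lasts 1/12 s, in which the tool goes at most 41.7 mm and 7.16 degrees, less where a joint would pass 70% of its speed; a pose out of reach is approached as far as the arm can. A call with a number of a shift or a turn outside -1 to 1 is refused whole. A call with a gripper value outside its range is refused whole. The fingers move at their own pace and stop on an object; "newtons" is the grip in N (left out, the last holds). Time passes only in rows, so rows that repeat a pose let the fingers close. It gives the time, the measured TCP pose, the force, the opening and the grip force at its end, in the units of the state.
- env.state(): the state, without advancing time (a new reading comes with each control period).
- viewer.grab_frame(name): name is "scene" or "top"; returns a dict with "pixels" (420x560x3 uint8, red, green, blue), "camera_matrix" (3x3 intrinsics, pixels), "k1" (the pictures are not rectified: a ray, as slopes to the right and down, at radius r is drawn at 1 + k1 r^2 times it, then the intrinsics apply), "R" (3x3) and "t" (3): a world point X has camera coordinates R X + t. Camera axes: x right, y down, z forward; pixel columns grow to the right and rows downward; lengths in mm; the calibration is good to about 2 mm. A picture is of the moment at which its call begins. There is no depth.
- env.job_done(): hands the job in; it is judged then, once.
Trained networks look in a picture, given as the dict that the camera call returned (one of the last four; its "shot" number tells which), for a name from the list of things; names that differ only in an ending like _2 or _b are one class to them, and where a whole thing is asked for, a point or a joint stands for the part that bears it (a point fixed in the world has none). Each returns a list of dicts, best first, with "score" (0 to 1); they miss things now and then, are a little off and sometimes report something else, mostly with a low value. They report only what shows in the picture. A call takes as long as a camera call. They do not tell look-alikes from the thing itself.
- spotter.trace(picture, query): "mask" (420x560 bool, what is visible of it) and "box" ([centre column, centre row, width, height] in pixels, round what is visible of it).
- spotter.landmark_of(picture, query): "position" ([column, row] in pixels: a listed point, or the origin of a listed thing).
The state is a dict: "time_s": time; "qpos": joint angles; "qvel": joint speeds; "effort": joint torques, N m; "ee_pos": TCP position; "ee_rot": TCP orientation; "force": force on the tool from outside, world axes, zero at the start; "torque": the same for the moment, N m; "gripper_width": finger opening in mm; "gripper_force": force on a finger pad.
Only numpy, scipy, OpenCV 4.12 (cv2) and the standard library are available. Lean on these libraries where they do the work, as an engineer would, in place of code of your own. Each camera call takes 0.05 s, during which the arm holds its last target. There are 200 camera calls.

## Working session

There is one attempt and no reset: what is moved stays moved. The work goes in short steps, Python scripts to look and compute and a tool call to move; the robot and the scene stay as the last step left them, time stands still between calls to the robot, and variables do not carry over. Pictures are saved under pics/ and viewed, at most 10 in all, crops included, and the job is handed in when it is done.

Besides the shell and the picture viewer there is one more tool, called after "Request:" as name(argument=value, ...), one argument or row to a line, values as JSON. apply_moves: Moves the arm, as the interface text tells. Its arguments: {"type":"object","properties":{"delta_pos":{"type":"array"},"rot":{"type":"array"},"hand":{"type":"array"},"newtons":{"type":"number"}},"required":["delta_pos","rot","hand"]}

```bash
mkdir -p pics; cat > h.py <<'E'
import numpy as np, cv2
from workcell import env, viewer, spotter
def ray(p,uv):
    K=p["camera_matrix"];k=p["k1"]
    K=np.array(K);d=np.array([(uv[0]-K[0,2])/K[0,0],(uv[1]-K[1,2])/K[1,1]])
    u=d.copy()
    for _ in range(20): u=d/(1+k*(u@u))
    R=np.array(p["R"]);t=np.array(p["t"])
    return -R.T@t, R.T@np.array([u[0],u[1],1.])
def atz(p,uv,z):
    o,d=ray(p,uv); return o+d*(z-o[2])/d[2]
def proj(p,X):
    c=np.array(p["R"])@np.array(X,float)+np.array(p["t"]);u=c[:2]/c[2];K=np.array(p["camera_matrix"])
    u=u*(1+p["k1"]*(u@u)); return K[:2,:2]@u+K[:2,2]
def tri(a,ua,b,ub):
    o1,d1=ray(a,ua);o2,d2=ray(b,ub)
    d1/=np.linalg.norm(d1);d2/=np.linalg.norm(d2)
    s=np.linalg.lstsq(np.c_[d1,-d2],o2-o1,rcond=None)[0]
    p,q=o1+s[0]*d1,o2+s[1]*d2
    return (p+q)/2,np.linalg.norm(p-q)
def save(p,f): cv2.imwrite('pics/'+f,p["pixels"][:,:,::-1])
E
python3 - <<'E'
from h import *
s=viewer.grab_frame("scene");t=viewer.grab_frame("top")
save(s,'s0.png');save(t,'t0.png')
print(env.hold_point_z,env.state())
for n in ["module","pins","stand","pedestal_top","hinge","tab","pointer_tip","flask","choke","spool","cleaner","tray","driver"]:
    for nm,p in(("s",s),("t",t)):
        print(n,nm,[(np.round(r["position"],1).tolist(),round(r["score"],2)) for r in spotter.landmark_of(p,n)[:3]])
for p in(s,t): print(-np.array(p["R"]).T@np.array(p["t"]))
E
```

```text
18.8 {'time_s': 0.1, 'qpos': array([ 7.51135798e+01,  1.83486590e+01,  8.96979675e+01, -3.51243753e-04,
        7.20442603e+01, -1.14453542e+00]), 'qvel': array([-0.10852255, -0.0288947 , -0.17773311, -0.02973006, -0.04345205,
        0.00229857]), 'effort': array([ 5.25118539e-04, -4.13331985e+01, -2.32511115e+01,  7.29531026e-02,
        4.21947800e-02, -4.11807036e-05]), 'ee_pos': array([136.46473957, 558.11804854, 213.20734422]), 'ee_rot': array([-1.79909125e+02, -1.48152855e-03,  1.66258223e+02]), 'force': array([-0.05872217, -0.11330903,  0.17344674]), 'torque': array([ 0.00335956, -0.00855123, -0.03780445]), 'gripper_force': 0.0, 'gripper_width': 91.3697419954742}
module s [([129.1, 321.7], 0.98), ([129.8, 277.4], 0.92), ([168.9, 295.7], 0.91)]
module t [([419.8, 241.7], 0.89), ([399.5, 210.8], 0.77), ([418.3, 280.5], 0.71)]
pins s [([121.0, 272.4], 0.8), ([133.2, 322.4], 0.72), ([158.4, 295.6], 0.7)]
pins t [([411.5, 210.0], 0.82), ([426.8, 255.0], 0.76), ([424.3, 287.5], 0.74)]
stand s [([314.1, 185.4], 0.77), ([332.8, 186.5], 0.3)]
stand t [([234.8, 215.9], 0.58)]
pedestal_top s [([331.1, 187.0], 0.68)]
pedestal_top t [([229.6, 186.7], 0.91)]
hinge s [([313.8, 175.5], 0.56)]
hinge t [([236.2, 213.0], 0.6)]
tab s [([280.0, 142.3], 0.83)]
tab t [([235.7, 262.2], 0.69)]
pointer_tip s [([320.5, 119.6], 0.65), ([330.6, 107.9], 0.51)]
pointer_tip t [([192.9, 239.8], 0.54)]
flask s [([161.3, 350.5], 0.55)]
flask t [([427.7, 177.6], 0.8)]
choke s [([204.3, 265.5], 0.56)]
choke t [([364.2, 209.8], 0.48)]
spool s [([164.2, 224.6], 0.73), ([278.2, 144.6], 0.62)]
spool t [([371.8, 272.6], 0.88), ([427.2, 175.8], 0.42)]
cleaner s [([379.3, 138.9], 0.76)]
cleaner t [([140.6, 207.6], 0.73)]
tray s [([295.0, 300.4], 0.58)]
tray t [([321.4, 135.5], 0.94)]
driver s [([328.0, 106.4], 0.52)]
driver t [([143.6, 280.1], 0.83)]
[ 975.78230374 -285.23888092  896.31653329]
[ 468.59281396   13.80116077 1236.36167896]
```

View pics/s0.png

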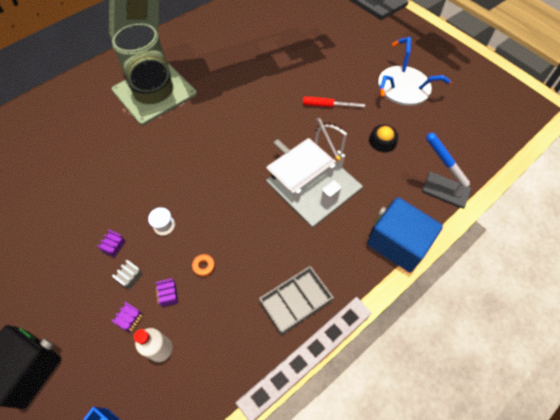

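View pics/t0.png

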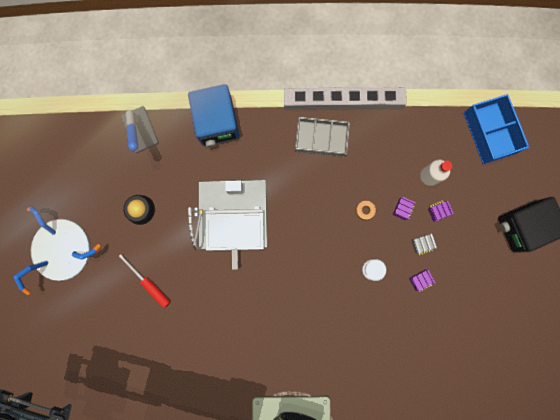

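The real grey module is at about (425,243) in top and (126,273) in scene, among three purple decoys. The stand is at about (233,215) top, (314,185) scene. I'll refine it with masks and an enlarged crop.

```bash
python3 - <<'E'
from h import *
s=viewer.grab_frame("scene");t=viewer.grab_frame("top")
def crop(p,c,r,f):
    c0,r0=c-r,r-0
    return None
def cr(p,c,r,h,S): return cv2.resize(p["pixels"][r-h:r+h,c-h:c+h,::-1].copy(),(S,S),interpolation=cv2.INTER_CUBIC)
cv2.imwrite('pics/c0.png',np.vstack([np.hstack([cr(s,127,273,22,300),cr(t,425,243,22,300)]),np.hstack([cr(s,315,170,55,300),cr(t,228,222,55,300)])]))
for nm,p in(("s",s),("t",t)):
    for r in spotter.trace(p,"module")[:5]: print(nm,np.round(r["box"],1),round(r["score"],2),np.round(p["pixels"][r["mask"]].mean(0)))
    for n in("module","pins"):
        print(n,[(np.round(r["position"],1).tolist(),round(r["score"],2)) for r in spotter.landmark_of(p,n)])
m=[[300,-320],[300,0],[600,0],[600,-300]]
for a in ["pedestal_top","hinge","tab","pointer_tip"]:
    A=spotter.landmark_of(s,a);B=spotter.landmark_of(t,a)
    for x in A:
        for y in B:
            P,e=tri(s,x["position"],t,y["position"]);print(a,np.round(P,1),round(e,1))
E
```

```text
s [127.2 274.4  30.6  29.1] 0.68 [179. 174. 166.]
s [168.4 292.7  24.6  23.6] 0.59 [155.  63. 175.]
s [127.8 315.   29.3  28.3] 0.57 [175.  78. 183.]
s [112.5 246.2  26.4  24. ] 0.57 [136.  52. 156.]
module [([167.4, 297.2], 0.94), ([130.6, 277.7], 0.85), ([110.6, 247.6], 0.85), ([131.2, 318.3], 0.71)]
pins [([101.5, 244.0], 0.81), ([158.0, 294.9], 0.74), ([135.7, 322.4], 0.65), ([122.7, 270.8], 0.59)]
t [421.1 279.6  25.1  23.7] 0.89 [151.  87. 163.]
t [424.8 244.7  22.1  20.4] 0.81 [166. 164. 157.]
t [403.6 208.2  20.1  17.4] 0.66 [154.  89. 166.]
t [442.8 209.3  25.1  19.2] 0.64 [143.  80. 153.]
module [([400.5, 211.9], 0.86), ([419.4, 244.5], 0.77), ([419.0, 278.8], 0.69), ([438.8, 210.3], 0.64)]
pins [([425.4, 287.2], 0.84), ([425.1, 252.4], 0.65), ([436.8, 204.4], 0.64), ([412.2, 208.9], 0.62)]
pedestal_top [655.2 147.2  63.4] 6.8
pedestal_top [597.4 -72.1 349.8] 357.5
hinge [595.4 137.8  57.6] 10.1
hinge [582.2 -64.  283. ] 361.5
tab [564.6  98.8 198.9] 63.8
pointer_tip [522.4 236.1 139.4] 3.9
pointer_tip [498.2 190.   80.2] 121.6
```

View pics/c0.png

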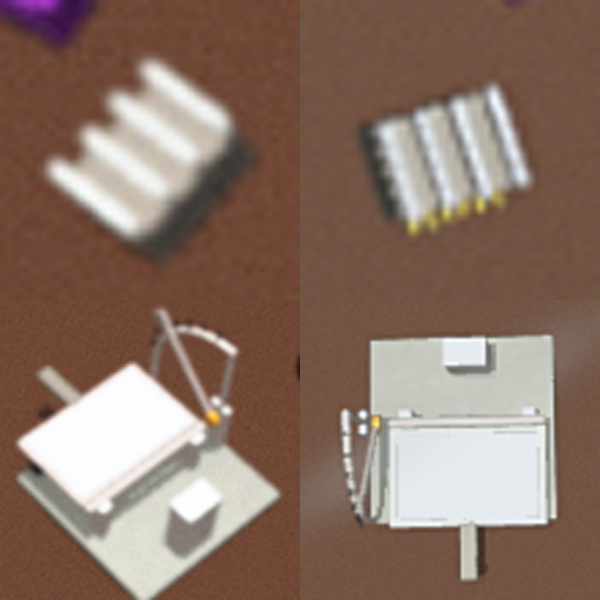

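The pins (brass) face the robot side (-x) at top px ≈(420-433, 253). The fins run along x. The pedestal top is at about (229,187) top px and (330,187) scene px. Next I'll triangulate the corners.

```bash
python3 - <<'E'
from h import *
s=viewer.grab_frame("scene");t=viewer.grab_frame("top")
f=44/300
S=[(150,65),(52,165),(232,118),(135,232)];T=[(407,222),(527,185),(380,122),(493,88)]
P=[]
for a,b in zip(S,T):
    x,e=tri(s,(105+a[0]*f-.4,251+a[1]*f-.4),t,(403+(b[0]-300)*f-.4,221+b[1]*f-.4));P.append(x);print(np.round(x,1),round(e,1))
P=np.array(P);print(P.mean(0));
for i,j in((0,2),(1,3)): d=P[j]-P[i];print('x',np.hypot(*d[:2]),np.degrees(np.arctan2(d[1],d[0])))
for i,j in((1,0),(3,2)): d=P[j]-P[i];print('y',np.hypot(*d[:2]),np.degrees(np.arctan2(-d[0],d[1])))
# mask centroids of module in top at z~20 & brass pins
g=110/300
tt=lambda c,r:(173+(c-300)*g-.3,167+(r-300)*g-.3)
ss=lambda c,r:(260+c*g-.3,115+(r-300)*g-.3)
for n,c,z in(("plate RR",(553,336),12),("plate RL",(371,341),12),("plate FR",(555,518),12),("pedTL",(443,340),75),("pedTR",(487,338),75),("tab end L",(462,579),51),("tab end R",(477,578),51),("tabroot",(470,524),51),("mirror FL",(390,524),57),("mirror FR",(547,522),57)):
    print(n,np.round(atz(t,tt(*c),z),1))
for n,c,z in(("plate right",(280,492),12),("plate left",(20,478),12),("tabend",(46,372),51)):
    print(n,np.round(atz(s,ss(*c),z),1))
def cr(p,c,r,w,h,S): return cv2.resize(p["pixels"][r-h:r+h,c-w:c+w,::-1].copy(),None,fx=S,fy=S,interpolation=cv2.INTER_CUBIC)
cv2.imwrite('pics/c1.png',np.hstack([cr(s,332,167,32,50,6),cr(t,228,220,32,50,6)]))
E
```

```text
[ 479.8 -345.5   30.6] 4.3
[ 493.6 -390.9   37.1] 2.3
[ 519.1 -333.1   38.1] 2.3
[ 531.8 -380.    34.5] 2.7
[ 506.07702951 -362.37255192   35.04271776]
x 41.22043302848756 17.46188565854211
x 39.711278890413354 15.901709659349743
y 47.44763060392495 16.97813900116929
y 48.56529718616445 15.190862934755401
plate RR [686.7  63.5  12. ]
plate RL [684.3 247.5  12. ]
plate FR [504.2  63.   12. ]
pedTL [673.1 166.2  75. ]
pedTR [674.4 124.   75. ]
tab end L [445.7 150.9  51. ]
tab end R [446.5 136.5  51. ]
tabroot [498.1 143.1  51. ]
mirror FL [498.7 219.3  57. ]
mirror FR [499.1  68.8  57. ]
plate right [683.8 246.8  12. ]
plate left [507.   60.6  12. ]
tabend [445.  145.6  51. ]
```

View pics/c1.png

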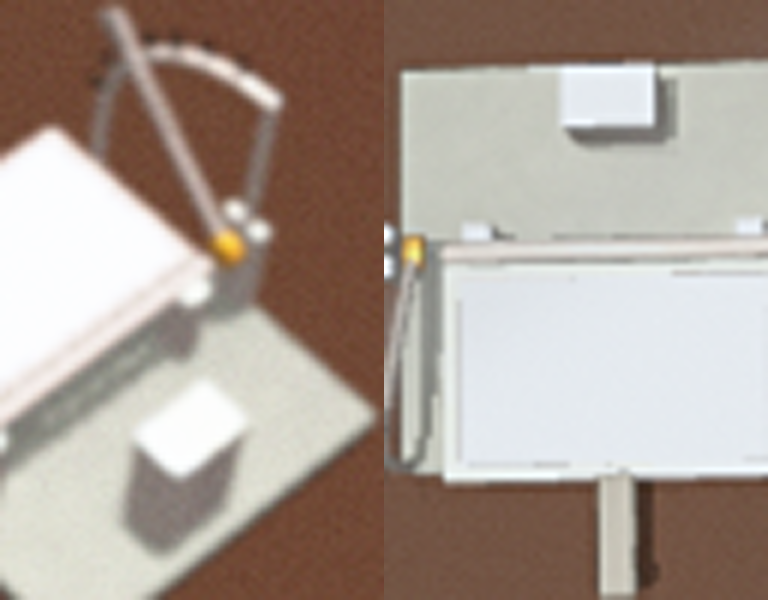

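```bash
python3 - <<'E'
from h import *
s=viewer.grab_frame("scene");t=viewer.grab_frame("top")
ss=lambda c,r:(300+c/6-.4,117+r/6-.4); tt=lambda c,r:(196+(c-384)/6-.4,170+r/6-.4)
from scipy.optimize import least_squares
ped=[(78,20),(78,-20),(52,-20),(52,20)]
T=[(560,68),(655,64),(656,126),(563,130)];S=[(247,418),(182,478),(135,440),(205,380)]
obs=[(t,tt(*o),(*p,75),'t') for o,p in zip(T,ped)]+[(s,ss(*o),(*p,75),'s') for o,p in zip(S,ped)]
g=110/300
t2=lambda c,r:(173+(c-300)*g-.3,167+(r-300)*g-.3)
obs+=[(t,t2(462,579),(-152,8,55),'t'),(t,t2(477,578),(-152,-8,55),'t'),(t,t2(390,524),(-100,75,57),'t'),(t,t2(547,522),(-100,-75,57),'t'),
 (s,ss(51,127),(-100,75,57),'s'),(t,tt(413,250),(0,88,55),'t'),(s,ss(228,245),(0,88,55),'s')]
def W(q,p):
    c,n=np.cos(q[2]),np.sin(q[2]);return np.array([q[0]+c*p[0]-n*p[1],q[1]+n*p[0]+c*p[1],p[2]])
def res(q): return np.concatenate([proj(c,W(q,p))-o for c,o,p,_ in obs])
r=least_squares(res,[595,145,.01],loss='soft_l1')
q=r.x;print("stand",q[:2],np.degrees(q[2]));print(np.round(r.fun.reshape(-1,2),1).tolist())
print("ped",W(q,(65,0,75)))
ex=np.array([np.cos(q[2]),np.sin(q[2]),0]);ey=np.array([-ex[1],ex[0],0])
H=W(q,(0,88,55))
for uv in(ss(110,14),ss(160,110),ss(228,245)):
    o,d=ray(s,uv);X=o+d*(((H-o)@ey)/(d@ey));v=X-H;print('ptr',-v@ex,v[2],np.hypot(v@ex,v[2]),np.degrees(np.arctan2(v[2],-v@ex)))
for uv in [(192.9,239.8)]:
    o,d=ray(t,uv);X=o+d*(((H-o)@ey)/(d@ey));v=X-H;print('ptr top',-v@ex,v[2])
for r in spotter.landmark_of(t,"pointer_tip"):
    for r2 in spotter.landmark_of(s,"pointer_tip"):
        X,e=tri(s,r2["position"],t,r["position"]);v=X-H;print('net',np.round([-v@ex,v@ey,v[2],e],1))
E
```

```text
stand [596.95844774 144.41663226] 0.5342790559955848
[[0.6, -0.2], [0.1, 0.1], [-0.0, -0.4], [0.2, -0.7], [0.7, 0.6], [0.0, -0.5], [0.6, -1.0], [0.4, 0.2], [-0.2, 0.4], [0.4, 0.6], [0.3, 0.9], [0.1, 0.6], [0.8, -0.1], [0.6, 0.6], [0.2, 0.6]]
ped [661.95562175 145.02274384  75.        ]
ptr 86.74483855235853 79.41985695908329 117.61029161972178 42.4758838711059
ptr 51.324639822824544 47.9957058196095 70.26952703743753 43.08032793142966
ptr 1.1208546136793605 1.4301384402284611 1.817033577902567 51.91283294567764
ptr top 78.37570185807043 107.82135743457934
```

Request:
apply_moves(
  delta_pos=[
    [0.6,-0.959,0],
    [0.6,-0.959,0],
    [0.6,-0.959,0],
    [0.6,-0.959,0],
    [0.6,-0.959,0],
  ],
  rot=[
    [0,0,-0.218],
    [0,0,-0.218],
    [0,0,-0.218],
    [0,0,-0.218],
    [0,0,-0.218],
  ],
  hand=[0.82,0.82,0.82,0.82,0.82],
)

```text
time_s: 2.92
ee_pos: [209.7, 441.3, 214.4]
ee_rot: [180.0, 0.0, 147.4]
force: [0.3, 0.7, -0.1]
gripper_width: 74.6
gripper_force: 0.0
```

Request:
apply_moves(
  delta_pos=[
    [0.6,-0.959,0],
    [0.6,-0.959,0],
    [0.6,-0.959,0],
    [0.6,-0.959,0],
  ],
  rot=[
    [0,0,-0.218],
    [0,0,-0.218],
    [0,0,-0.218],
    [0,0,-0.218],
  ],
  hand=[0.82,0.82,0.82,0.82],
)

```text
time_s: 3.25
ee_pos: [282.0, 325.9, 214.1]
ee_rot: [180.0, 0.1, 128.6]
force: [-0.9, -0.1, 0.7]
gripper_width: 74.8
gripper_force: 0.0
```

Request:
apply_moves(
  delta_pos=[
    [0.6,-0.959,0],
    [0.6,-0.959,0],
    [0.6,-0.959,0],
    [0.6,-0.959,0],
  ],
  rot=[
    [0,0,-0.218],
    [0,0,-0.218],
    [0,0,-0.218],
    [0,0,-0.218],
  ],
  hand=[0.82,0.82,0.82,0.82],
)

```text
time_s: 3.58
ee_pos: [355.0, 211.1, 214.3]
ee_rot: [179.9, 0.1, 109.8]
force: [-0.3, 1.5, 0.8]
gripper_width: 75.0
gripper_force: 0.0
```

Request:
apply_moves(
  delta_pos=[
    [0.6,-0.959,0],
    [0.6,-0.959,0],
    [0.6,-0.959,0],
    [0.6,-0.959,0],
  ],
  rot=[
    [0,0,-0.218],
    [0,0,-0.218],
    [0,0,-0.218],
    [0,0,-0.218],
  ],
  hand=[0.82,0.82,0.82,0.82],
)

```text
time_s: 3.92
ee_pos: [428.1, 95.8, 214.3]
ee_rot: [179.8, 0.1, 91.1]
force: [0.5, 0.4, 0.8]
gripper_width: 75.0
gripper_force: 0.0
```

Request:
apply_moves(
  delta_pos=[
    [0.17,-0.959,0],
    [0.17,-0.959,0],
    [0.17,-0.959,0],
    [0.17,-0.959,0],
  ],
  rot=[
    [0,0,-0.218],
    [0,0,-0.218],
    [0,0,-0.218],
    [0,0,-0.218],
  ],
  hand=[0.82,0.82,0.82,0.82],
)

```text
time_s: 4.25
ee_pos: [447.0, -20.2, 214.1]
ee_rot: [179.9, 0.1, 72.3]
force: [-0.5, 1.2, -0.9]
gripper_width: 74.6
gripper_force: 0.0
```

Request:
apply_moves(
  delta_pos=[
    [0.17,-0.959,0],
    [0.17,-0.959,0],
    [0.17,-0.959,0],
    [0.17,-0.959,0],
  ],
  rot=[
    [0,0,-0.218],
    [0,0,-0.218],
    [0,0,-0.218],
    [0,0,-0.218],
  ],
  hand=[0.82,0.82,0.82,0.82],
)

```text
time_s: 4.58
ee_pos: [467.9, -135.2, 213.9]
ee_rot: [179.8, 0.0, 53.7]
force: [1.3, 0.2, 1.0]
gripper_width: 74.9
gripper_force: 0.0
```

Request:
apply_moves(
  delta_pos=[
    [0.17,-0.959,0],
    [0.17,-0.959,0],
    [0.17,-0.959,0],
    [0.17,-0.959,0],
  ],
  rot=[
    [0,0,-0.218],
    [0,0,-0.218],
    [0,0,-0.218],
    [0,0,-0.218],
  ],
  hand=[0.82,0.82,0.82,0.82],
)

```text
time_s: 4.92
ee_pos: [488.4, -250.3, 213.5]
ee_rot: [179.8, -0.0, 35.0]
force: [0.5, 0.4, 0.3]
gripper_width: 74.7
gripper_force: 0.0
```

Request:
apply_moves(
  delta_pos=[
    [0.15,-0.93,-0.4],
    [0.15,-0.93,-0.6],
    [0.15,-0.93,-0.8],
    [0.15,-0.93,-0.8],
    [0.15,-0.93,-0.8],
  ],
  rot=[
    [0,0,-0.217],
    [0,0,-0.217],
    [0,0,-0.217],
    [0,0,-0.217],
    [0,0,-0.217],
  ],
  hand=[0.82,0.82,0.82,0.82,0.82],
)

```text
time_s: 5.33
ee_pos: [503.1, -357.3, 112.3]
ee_rot: [-179.6, 0.3, 16.6]
force: [0.3, 0.4, -0.9]
gripper_width: 75.0
gripper_force: 0.0
```

```bash
python3 - <<'E'
from h import *
s=viewer.grab_frame("scene");t=viewer.grab_frame("top");st=env.state();print(st['ee_pos'],st['ee_rot'])
def cr(p,c,r,w,h,S): return cv2.resize(p["pixels"][r-h:r+h,c-w:c+w,::-1].copy(),None,fx=S,fy=S,interpolation=cv2.INTER_CUBIC)
def draw(p,img,c,r,w,h,S):
    a=np.radians(16.4)
    pts=[]
    for z in(0,36):
        q=[]
        for x,y in((19,25),(19,-25),(-19,-25),(-19,25)):
            X=(506+np.cos(a)*x-np.sin(a)*y,-362+np.sin(a)*x+np.cos(a)*y,z)
            u=proj(p,X);q.append(((u-[c-w,r-h])+.5)*S)
        cv2.polylines(img,[np.array(q,np.int32)],True,(0,255,0) if z else (255,255,0),1)
    return img
cv2.imwrite('pics/c2.png',np.hstack([draw(s,cr(s,127,273,32,50,6),127,273,32,50,6),draw(t,cr(t,425,243,32,50,6),425,243,32,50,6)]))
E
```

```text
[ 504.59182848 -356.50608459  117.17916487] [-1.79840854e+02  3.03866408e-02  1.66025390e+01]
```

View pics/c2.png

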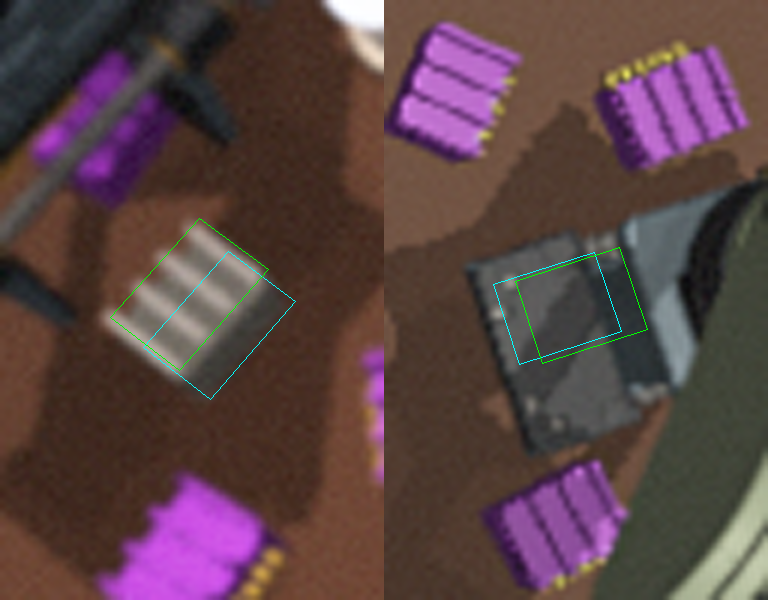

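Request:
apply_moves(
  delta_pos=[
    [0.012,-0.04,0],
    [0.012,-0.04,-0.3],
    [0.012,-0.04,-0.6],
    [0.012,-0.04,-0.8],
    [0.012,-0.04,-0.93],
    [0.012,-0.04,-0.93],
    [0.012,-0.04,-0.93],
  ],
  rot=[
    [0,0,0],
    [0,0,0],
    [0,0,0],
    [0,0,0],
    [0,0,0],
    [0,0,0],
    [0,0,0],
  ],
  hand=[0.82,0.82,0.82,0.82,0.82,0.82,0.82],
)

```text
time_s: 6.02
ee_pos: [506.4, -362.8, 7.8]
ee_rot: [179.9, -0.1, 16.6]
force: [-0.2, 0.2, -0.2]
gripper_width: 74.9
gripper_force: 0.0
```

Request:
apply_moves(
  delta_pos=[
    [0,0,0],
    [0,0,0],
    [0,0,0],
    [0,0,0],
    [0,0,0],
    [0,0,0],
    [0,0,0],
    [0,0,0],
  ],
  rot=[
    [0,0,0],
    [0,0,0],
    [0,0,0],
    [0,0,0],
    [0,0,0],
    [0,0,0],
    [0,0,0],
    [0,0,0],
  ],
  hand=[0.7,0.6,0.5,0.45,0.45,0.45,0.45,0.45],
  newtons=15,
)

```text
time_s: 6.68
ee_pos: [505.8, -363.8, 7.6]
ee_rot: [179.9, -0.1, 16.5]
force: [-1.1, 1.4, 6.0]
gripper_width: 49.9
gripper_force: 15.0
```

Request:
apply_moves(
  delta_pos=[
    [0,0,0.1],
    [0,0,0.3],
    [0,0,0.6],
    [0,0,0.9],
    [0,0,1.0],
    [0,0,1.0],
  ],
  rot=[
    [0,0,0],
    [0,0,0],
    [0,0,0],
    [0,0,0],
    [0,0,0],
    [0,0,0],
  ],
  hand=[0.45,0.45,0.45,0.45,0.45,0.45],
)

```text
time_s: 7.18
ee_pos: [507.2, -365.0, 131.2]
ee_rot: [179.6, -0.3, 16.5]
force: [-0.4, -0.9, -1.6]
gripper_width: 49.7
gripper_force: 15.0
```

Request:
apply_moves(
  delta_pos=[
    [0.06,0.2,0],
    [0.13,0.42,0],
    [0.2,0.64,0],
    [0.26,0.848,0],
    [0.26,0.848,0],
  ],
  rot=[
    [0,0,0],
    [0,0,-0.01],
    [0,0,-0.02],
    [0,0,-0.0372],
    [0,0,-0.0372],
  ],
  hand=[0.45,0.45,0.45,0.45,0.45],
)

```text
time_s: 7.6
ee_pos: [536.1, -257.0, 124.7]
ee_rot: [-179.7, 0.1, 13.4]
force: [-0.7, 0.3, -0.9]
gripper_width: 50.1
gripper_force: 15.0
```

Request:
apply_moves(
  delta_pos=[
    [0.06,0.2,0],
    [0.13,0.42,0],
    [0.2,0.64,0],
    [0.26,0.848,0],
    [0.26,0.848,0],
  ],
  rot=[
    [0,0,0],
    [0,0,-0.01],
    [0,0,-0.02],
    [0,0,-0.0372],
    [0,0,-0.0372],
  ],
  hand=[0.45,0.45,0.45,0.45,0.45],
)

```text
time_s: 8.02
ee_pos: [567.5, -156.0, 124.9]
ee_rot: [-179.8, 0.1, 10.2]
force: [-0.8, -0.1, -1.1]
gripper_width: 49.9
gripper_force: 15.0
```

Request:
apply_moves(
  delta_pos=[
    [0.06,0.2,0],
    [0.13,0.42,0],
    [0.2,0.64,0],
    [0.26,0.848,0],
    [0.26,0.848,0],
  ],
  rot=[
    [0,0,0],
    [0,0,-0.01],
    [0,0,-0.02],
    [0,0,-0.0372],
    [0,0,-0.0372],
  ],
  hand=[0.45,0.45,0.45,0.45,0.45],
)

```text
time_s: 8.43
ee_pos: [599.1, -54.8, 125.1]
ee_rot: [-179.9, 0.1, 7.0]
force: [-0.1, -0.0, -1.8]
gripper_width: 50.0
gripper_force: 15.0
```

Request:
apply_moves(
  delta_pos=[
    [0.06,0.2,0],
    [0.13,0.42,0],
    [0.2,0.64,0],
    [0.26,0.848,0],
    [0.26,0.848,0],
  ],
  rot=[
    [0,0,0],
    [0,0,-0.01],
    [0,0,-0.02],
    [0,0,-0.0372],
    [0,0,-0.0372],
  ],
  hand=[0.45,0.45,0.45,0.45,0.45],
)

```text
time_s: 8.85
ee_pos: [630.6, 46.7, 125.1]
ee_rot: [-179.9, 0.0, 3.8]
force: [-0.7, -0.5, -0.5]
gripper_width: 50.0
gripper_force: 15.0
```

Request:
apply_moves(
  delta_pos=[
    [0.06,0.2,0],
    [0.13,0.42,0],
    [0.2,0.64,0],
    [0.26,0.8,0],
    [0.26,0.848,0],
    [0.26,0.848,0],
    [0.26,0.848,0],
  ],
  rot=[
    [0,0,0],
    [0,0,-0.01],
    [0,0,-0.02],
    [0,0,-0.0372],
    [0,0,-0.0372],
    [0,0,-0.0372],
    [0,0,-0.0372],
  ],
  hand=[0.45,0.45,0.45,0.45,0.45,0.45,0.45],
)

```text
time_s: 9.43
ee_pos: [660.4, 143.9, 125.5]
ee_rot: [179.9, 0.1, 0.5]
force: [0.1, 0.3, -1.8]
gripper_width: 50.0
gripper_force: 15.0
```

```bash
python3 - <<'E'
from h import *
s=viewer.grab_frame("scene");t=viewer.grab_frame("top");st=env.state();print(st['ee_pos'],st['ee_rot'],st['gripper_width'])
S=6
def cr(p,c,r,w,h): return cv2.resize(p["pixels"][r-h:r+h,c-w:c+w,::-1].copy(),None,fx=S,fy=S,interpolation=cv2.INTER_CUBIC)
def draw(p,c,r,w,h):
    img=cr(p,c,r,w,h);a=np.radians(st['ee_rot'][2]);z0=st['ee_pos'][2]-7.6
    for z in(0,36):
        q=[]
        for x,y in((19,25),(19,-25),(-19,-25),(-19,25)):
            X=(st['ee_pos'][0]+np.cos(a)*x-np.sin(a)*y,st['ee_pos'][1]+np.sin(a)*x+np.cos(a)*y,z0+z)
            q.append(((proj(p,X)-[c-w,r-h])+.5)*S)
        cv2.polylines(img,[np.array(q,np.int32)],True,(0,255,0) if z else (255,255,0),1)
    return img
cv2.imwrite('pics/c3.png',np.hstack([draw(s,332,170,32,45),draw(t,228,205,32,45)]))
for n in("module","pins"):
    for nm,p in(("s",s),("t",t)): print(n,nm,[(np.round(r["position"],1).tolist(),round(r["score"],2)) for r in spotter.landmark_of(p,n)])
E
```

```text
[660.65934673 143.53103573 126.06217554] [1.79940312e+02 6.87590013e-02 4.23901853e-01] 50.054147479378535
module s [([130.7, 318.5], 0.97), ([168.3, 294.2], 0.67), ([334.9, 176.4], 0.48), ([313.8, 185.7], 0.25)]
module t [([401.0, 215.3], 0.87), ([420.1, 277.9], 0.64), ([232.0, 185.6], 0.6)]
pins s [([158.3, 295.3], 0.91), ([132.4, 320.8], 0.85), ([104.5, 244.8], 0.79), ([327.8, 169.1], 0.54)]
pins t [([410.1, 208.4], 0.69), ([437.6, 202.4], 0.64), ([422.8, 286.9], 0.57), ([233.2, 192.8], 0.37)]
```

View pics/c3.png

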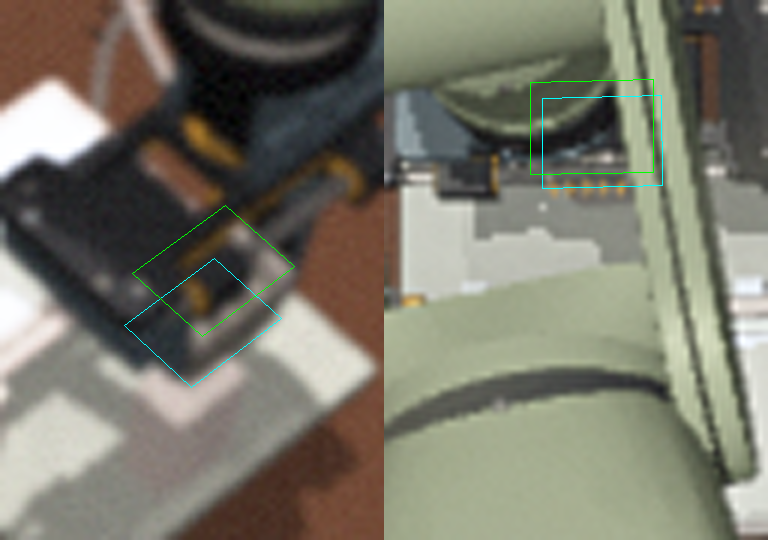

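Request:
apply_moves(
  delta_pos=[
    [0,0.008,-0.1],
    [0,0.008,-0.2],
    [0,0.008,-0.28],
    [0,0.008,-0.33],
    [0,0.008,-0.34],
    [0,0.008,-0.34],
    [0,0.008,-0.34],
  ],
  rot=[
    [0,0,0],
    [0,0,0],
    [0,0,0],
    [0,0,0],
    [0,0,0],
    [0,0,0],
    [0,0,0],
  ],
  hand=[0.45,0.45,0.45,0.45,0.45,0.45,0.45],
)

```text
time_s: 10.32
ee_pos: [661.5, 146.5, 85.6]
ee_rot: [180.0, -0.0, 0.5]
force: [0.8, 0.3, -1.4]
gripper_width: 50.2
gripper_force: 15.0
```

Request:
apply_moves(
  delta_pos=[
    [0,0,-0.005],
    [0,0,-0.01],
    [0,0,-0.01],
    [0,0,-0.01],
  ],
  rot=[
    [0,0,0],
    [0,0,0],
    [0,0,0],
    [0,0,0],
  ],
  hand=[0.45,0.45,0.45,0.45],
)

```text
time_s: 10.65
ee_pos: [661.3, 146.4, 84.7]
ee_rot: [-180.0, -0.0, 0.5]
force: [-0.6, 0.7, -0.9]
gripper_width: 49.8
gripper_force: 15.0
```

```bash
python3 - <<'E'
from h import *
s=viewer.grab_frame("scene");t=viewer.grab_frame("top");st=env.state();print(st['ee_pos'],st['ee_rot'],st['force'])
S=6
def cr(p,c,r,w,h): return cv2.resize(p["pixels"][r-h:r+h,c-w:c+w,::-1].copy(),None,fx=S,fy=S,interpolation=cv2.INTER_CUBIC)
def draw(p,c,r,w,h):
    img=cr(p,c,r,w,h);a=np.radians(.5)
    for z,hx,hy,col in((75,13,20,(0,0,255)),(75,19,25,(255,255,0)),(111,19,25,(0,255,0))):
        q=[]
        for x,y in((1,1),(1,-1),(-1,-1),(-1,1)):
            x*=hx;y*=hy
            X=(662+np.cos(a)*x-np.sin(a)*y,145+np.sin(a)*x+np.cos(a)*y,z)
            q.append(((proj(p,X)-[c-w,r-h])+.5)*S)
        cv2.polylines(img,[np.array(q,np.int32)],True,col,1)
    return img
cv2.imwrite('pics/c4.png',np.hstack([draw(s,332,170,32,45),draw(t,228,205,32,45)]))
E
```

```text
[661.2783966  146.38275177  84.59343474] [ 1.79998929e+02 -1.93967924e-02  4.73522990e-01] [-0.79306104  0.87253047 -1.1750286 ]
```

View pics/c4.png

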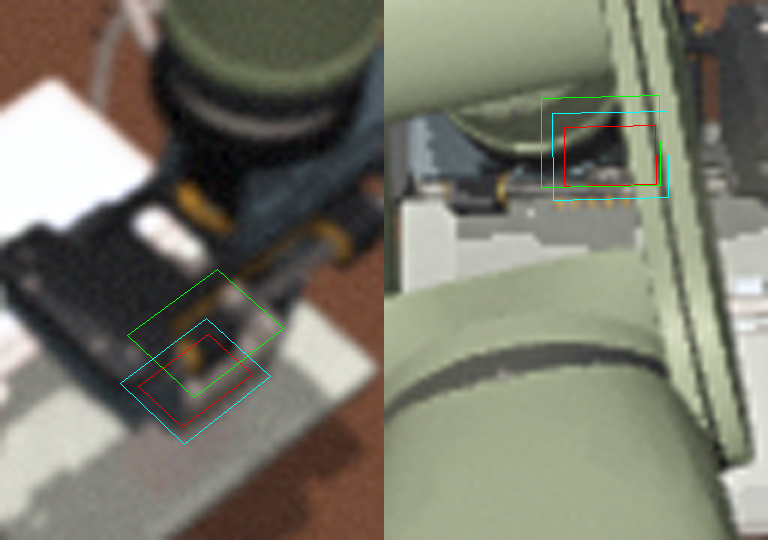

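Request:
apply_moves(
  delta_pos=[
    [0,-0.008,-0.008],
    [0,-0.008,-0.014],
    [0,-0.008,-0.014],
    [0,-0.008,-0.014],
  ],
  rot=[
    [0,0,0],
    [0,0,0],
    [0,0,0],
    [0,0,0],
  ],
  hand=[0.45,0.45,0.45,0.45],
)

```text
time_s: 11.08
ee_pos: [661.2, 145.3, 82.7]
ee_rot: [180.0, -0.0, 0.5]
force: [-0.7, -0.0, -1.5]
gripper_width: 50.0
gripper_force: 15.0
```

Request:
apply_moves(
  delta_pos=[
    [0,0,-0.005],
    [0,0,-0.008],
    [0,0,-0.008],
    [0,0,-0.008],
  ],
  rot=[
    [0,0,0],
    [0,0,0],
    [0,0,0],
    [0,0,0],
  ],
  hand=[0.45,0.45,0.45,0.45],
)

```text
time_s: 11.42
ee_pos: [661.2, 145.4, 82.6]
ee_rot: [180.0, -0.0, 0.5]
force: [-2.5, -0.4, 5.7]
gripper_width: 50.2
gripper_force: 15.0
```

Request:
apply_moves(
  delta_pos=[
    [0,0,0.004],
    [0,0,0.004],
    [0,0,0.004],
    [0,0,0.004],
    [0,0,0.004],
    [0,0,0.004],
    [0,0,0.004],
  ],
  rot=[
    [0,0,0],
    [0,0,0],
    [0,0,0],
    [0,0,0],
    [0,0,0],
    [0,0,0],
    [0,0,0],
  ],
  hand=[0.45,0.54,0.58,0.64,0.7,0.76,0.76],
)

```text
time_s: 12.0
ee_pos: [661.2, 145.4, 81.9]
ee_rot: [180.0, 0.0, 0.5]
force: [0.2, -0.6, 0.8]
gripper_width: 68.6
gripper_force: 0.0
```

Request:
apply_moves(
  delta_pos=[
    [0,0,0.1],
    [0,0,0.3],
    [0,0,0.5],
    [0,0,0.8],
    [0,0,1],
    [0,0,1],
  ],
  rot=[
    [0,0,0],
    [0,0,0],
    [0,0,0],
    [0,0,0],
    [0,0,0],
    [0,0,0],
  ],
  hand=[0.76,0.76,0.76,0.76,0.76,0.76],
)

```text
time_s: 12.5
ee_pos: [664.4, 146.1, 210.2]
ee_rot: [-179.9, -0.8, 0.5]
force: [0.3, 0.2, 0.2]
gripper_width: 69.5
gripper_force: 0.0
```

Request:
apply_moves(
  delta_pos=[
    [-0.3,0,0],
    [-0.6,0,0],
    [-1,0,0],
    [-1,0,0],
    [-1,0,0],
  ],
  rot=[
    [0,0,0],
    [0,0,0],
    [0,0,0],
    [0,0,0],
    [0,0,0],
  ],
  hand=[0.6,0.5,0.4,0.4,0.4],
)

```text
time_s: 12.92
ee_pos: [538.6, 145.3, 202.8]
ee_rot: [180.0, 0.0, 0.5]
force: [0.9, 0.3, 0.8]
gripper_width: 38.8
gripper_force: 0.0
```

```bash
python3 - <<'E'
from h import *
s=viewer.grab_frame("scene");t=viewer.grab_frame("top");st=env.state();print(st['ee_pos'],st['ee_rot'],st['force'])
S=6
def cr(p,c,r,w,h): return cv2.resize(p["pixels"][r-h:r+h,c-w:c+w,::-1].copy(),None,fx=S,fy=S,interpolation=cv2.INTER_CUBIC)
def draw(p,c,r,w,h):
    img=cr(p,c,r,w,h);a=np.radians(.5)
    for z,hx,hy,col in((75,13,20,(0,0,255)),(75,19,25,(255,255,0)),(111,19,25,(0,255,0))):
        q=[]
        for x,y in((1,1),(1,-1),(-1,-1),(-1,1)):
            x*=hx;y*=hy
            X=(662+np.cos(a)*x-np.sin(a)*y,145+np.sin(a)*x+np.cos(a)*y,z)
            q.append(((proj(p,X)-[c-w,r-h])+.5)*S)
        cv2.polylines(img,[np.array(q,np.int32)],True,col,1)
    return img
cv2.imwrite('pics/c5.png',np.hstack([draw(s,332,170,32,45),draw(t,228,205,32,45)]))
E
```

```text
[542.4219367  145.62731873 203.11564278] [-1.79977412e+02 -1.62483171e-01  4.85177560e-01] [0.61771103 0.26234874 0.03385122]
```

View pics/c5.png

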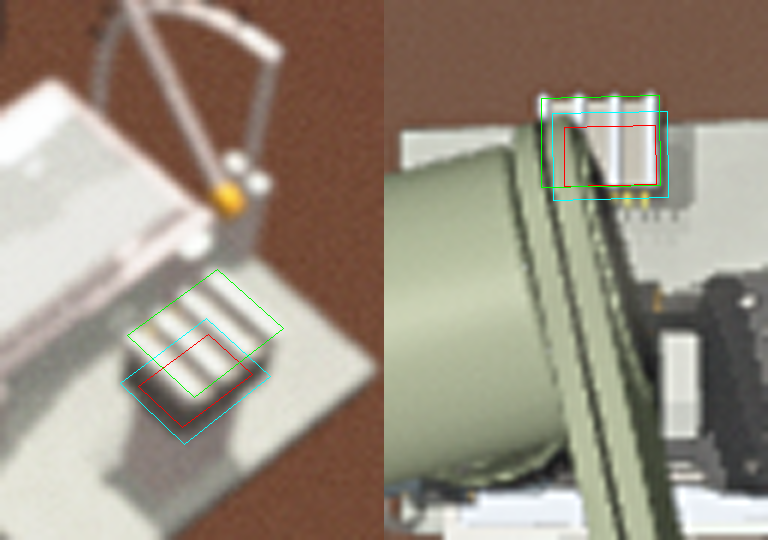

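The module sits centred to about 1 mm in both views, with its pins towards the mirror. Now the tab.

Request:
apply_moves(
  delta_pos=[
    [-0.3,-0.017,0],
    [-0.635,-0.017,-0.2],
    [-0.635,-0.017,-0.5],
    [-0.635,-0.017,-0.7],
    [-0.635,-0.017,-0.7],
  ],
  rot=[
    [0,0,0],
    [0,0,0],
    [0,0,0],
    [0,0,0],
    [0,0,0],
  ],
  hand=[0.4,0.4,0.4,0.4,0.4],
)

```text
time_s: 13.43
ee_pos: [463.1, 142.6, 114.3]
ee_rot: [179.9, 0.5, 0.5]
force: [-0.4, 1.0, -0.2]
gripper_width: 36.9
gripper_force: 0.0
```

Request:
apply_moves(
  delta_pos=[
    [0,0,-0.1],
    [0,0,-0.3],
    [0,0,-0.5],
    [0,0,-0.68],
    [0,0,-0.68],
    [0,0,-0.68],
  ],
  rot=[
    [0,0,0],
    [0,0,0],
    [0,0,0],
    [0,0,0],
    [0,0,0],
    [0,0,0],
  ],
  hand=[0.4,0.4,0.4,0.4,0.4,0.4],
)

```text
time_s: 13.93
ee_pos: [466.8, 143.6, 36.9]
ee_rot: [180.0, -0.0, 0.5]
force: [-0.3, 0.0, 0.4]
gripper_width: 36.4
gripper_force: 0.0
```

Request:
apply_moves(
  delta_pos=[
    [0,0,0],
    [0,0,0],
    [0,0,0],
    [0,0,0],
    [0,0,0],
    [0,0,0],
    [0,0,0],
  ],
  rot=[
    [0,0,0],
    [0,0,0],
    [0,0,0],
    [0,0,0],
    [0,0,0],
    [0,0,0],
    [0,0,0],
  ],
  hand=[0.3,0.2,0.12,0.12,0.12,0.12,0.12],
  newtons=15,
)

```text
time_s: 14.52
ee_pos: [466.2, 143.0, 37.9]
ee_rot: [180.0, -0.2, 0.5]
force: [0.6, -4.0, 5.3]
gripper_width: 15.9
gripper_force: 15.0
```

Request:
apply_moves(
  delta_pos=[
    [-0.007,0,0.067],
    [-0.009,0,0.134],
    [-0.008,0,0.201],
    [-0.002,0,0.268],
    [0.008,0,0.334],
    [0.022,0,0.4],
    [0.022,0,0.4],
    [0.022,0,0.4],
  ],
  rot=[
    [0,0.041,0],
    [0,0.081,0],
    [0,0.122,0],
    [0,0.163,0],
    [0,0.204,0],
    [0,0.244,0],
    [0,0.244,0],
    [0,0.244,0],
  ],
  hand=[0.12,0.12,0.12,0.12,0.12,0.12,0.12,0.12],
)

```text
time_s: 15.18
ee_pos: [467.9, 143.0, 84.1]
ee_rot: [-179.9, 20.9, 0.5]
force: [0.7, -3.2, 0.2]
gripper_width: 15.9
gripper_force: 15.0
```

Request:
apply_moves(
  delta_pos=[
    [0.018,0,0.065],
    [0.039,0,0.128],
    [0.064,0,0.191],
    [0.094,0,0.251],
    [0.132,0,0.318],
    [0.171,0,0.377],
    [0.171,0,0.377],
    [0.171,0,0.377],
    [0.171,0,0.377],
  ],
  rot=[
    [0,0.041,0],
    [0,0.081,0],
    [0,0.122,0],
    [0,0.163,0],
    [0,0.209,0],
    [0,0.2525,0],
    [0,0.2525,0],
    [0,0.2525,0],
    [0,0.2525,0],
  ],
  hand=[0.12,0.12,0.12,0.12,0.12,0.12,0.12,0.12,0.12],
)

```text
time_s: 15.93
ee_pos: [487.6, 143.3, 129.4]
ee_rot: [-179.6, 42.6, 0.6]
force: [-1.6, -2.4, -0.6]
gripper_width: 16.2
gripper_force: 15.0
```

```bash
python3 - <<'E'
from h import *
s=viewer.grab_frame("scene");t=viewer.grab_frame("top");st=env.state();print(st['ee_pos'],st['ee_rot'],st['force'],st['gripper_width'])
S=6
def cr(p,c,r,w,h): return cv2.resize(p["pixels"][r-h:r+h,c-w:c+w,::-1].copy(),None,fx=S,fy=S,interpolation=cv2.INTER_CUBIC)
def draw(p,c,r,w,h):
    img=cr(p,c,r,w,h);a=np.radians(.53)
    def P(x,y,z): return (((proj(p,(597+np.cos(a)*x-np.sin(a)*y,144.4+np.sin(a)*x+np.cos(a)*y,z))-[c-w,r-h])+.5)*S)
    for th,col in((42.7,(0,255,0)),):
        k,n=np.cos(np.radians(th)),np.sin(np.radians(th))
        F=lambda u,y,h=2:P(-u*k+h*n,y,55+u*n+h*k)
        for q in([F(6,75),F(100,75),F(100,-75),F(6,-75)],[F(0,88,0),F(116,88,0)]):
            cv2.polylines(img,[np.array(q,np.int32)],len(q)>2,col,1)
    return img
cv2.imwrite('pics/c6.png',np.hstack([draw(s,315,155,55,50)[:, :],draw(t,215,215,11,50)]))
E
```

```text
[487.74461693 143.28889301 129.51988644] [-179.60564564   42.55267836    0.63392412] [-0.28959016 -1.24783921 -2.32760414] 15.787256646343295
```

View pics/c6.png

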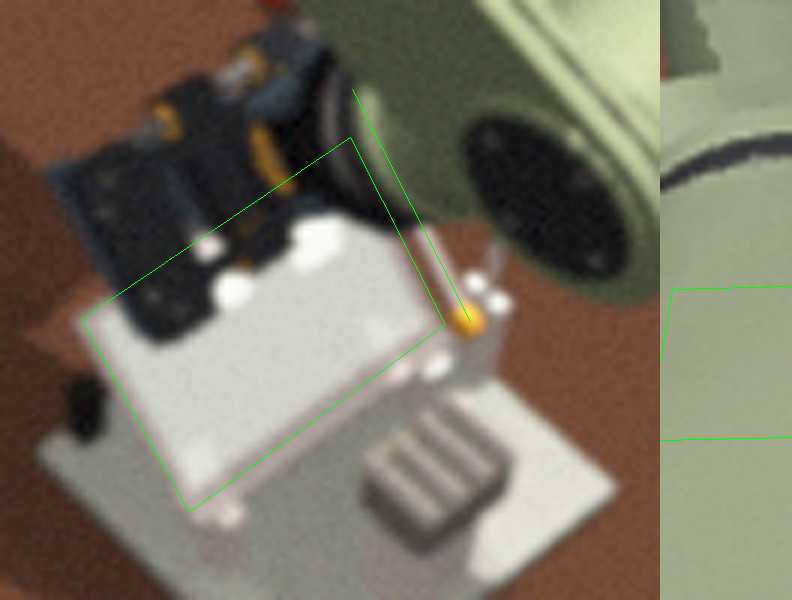

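The flap's edges lie on the 42.7° wireframe and the visible pointer stub at (425-465, 230-320) lies on the same line. The module is still seated. I'll settle briefly and hand in.

Request:
apply_moves(
  delta_pos=[
    [0,0,0],
    [0,0,0],
    [0,0,0],
    [0,0,0],
    [0,0,0],
    [0,0,0],
  ],
  rot=[
    [0,0,0],
    [0,0,0],
    [0,0,0],
    [0,0,0],
    [0,0,0],
    [0,0,0],
  ],
  hand=[0.12,0.12,0.12,0.12,0.12,0.12],
)

```text
time_s: 16.53
ee_pos: [488.0, 143.3, 129.9]
ee_rot: [-179.6, 42.7, 0.6]
force: [-2.2, -2.5, -0.9]
gripper_width: 15.4
gripper_force: 15.0
```

```bash
python3 -c "
from h import *
st=env.state();print(st['ee_rot'],st['force'],st['gripper_force']);print(env.job_done())"
```

```text
[-179.57604933   42.68430122    0.64407393] [-2.1933089  -2.53376565 -0.93241682] 14.999924451112747
the job is handed in; nothing more can be done
None
```

I handed the job in at about 16.5 s: the module is on the pedestal, centred to about 1 mm with its pins towards the mirror, and the flap is held at about 42.7°, level with the pointer as measured in the camera images; no verdict came back.

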